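# Put a test tile away under the sprung flap of the dust box

### The arm

A 7-joint arm with a two-finger parallel gripper is mounted at the origin on the work surface. World frame = base frame: x ahead of the robot, y to its left, z up, the work surface at z = 0. Lengths are in m, angles in rad, forces in N, time in s.
With the tool pointing down it reaches from about 0.35 to 0.9 m from the base axis. Payload 8.1 kg.
Tool frame: the origin (TCP) lies at the very end of the fingers, on their centre line; the grasp point (between the pads) lies 19 mm behind it; z points along the fingers, y is the line along which they close (so a half turn about z gives the same grasp; the last joint's range is limited). The gripper opens to 92 mm and grips with 3 to 60 N. Pads are 19 mm wide; open, the fingers measure 130 mm over their backs; the gripper's body (75 mm by 190 mm) begins 47 mm behind the grasp point.
Start: joints at [-1.444, 0.434, 0.025, 1.573, -0.012, 1.134, -0.075], TCP at [0.142, 0.609, 0.227] pointing down, gripper open.
Joint ranges: [-2.62, 2.62], [-0.44, 2.09], [-1.27, 1.32], [0.08, 2.57], [-1.32, 4.46], [0.12, 2], [-2.74, 2.74]. Speed limits (rad/s): [2.22, 2.22, 3.01, 3.01, 3.14, 3.14, 3.14].

### API

Orientations are given as a rotation vector (axis times angle).
In Python, from cell import arm gives the robot as it stands.
- The arm moves only by the tool jog_arm, never from a script. Its argument "rows" is a list of rows, each a list of 3 entries, a list of its own where there are three numbers: the shift along the world's x, y, z in cm, then the turn, a rotation vector about the world's x, y, z in degrees, then the opening, from 0 (shut) to 1 (fully open). A call has 1 to 8 rows; each row is the pose to reach, as a shift and turn from the pose commanded when the call began; what a row does not reach only later rows make up. A row lasts 1/8 s, in which the tool goes at most 62.5 mm and 10.7 degrees, less where a joint would pass 70% of its speed; a pose out of reach is approached as far as the arm can. A call with a gripper value outside its range is refused whole. The fingers move at their own pace and stop on an object; "newtons" is the grip in N (left out, the last holds). Time passes only in rows, so rows that repeat a pose let the fingers close. It gives the time, the measured TCP pose, the force, the opening and the grip force at its end, in the units of the state.
- arm.observe(): the state, without advancing time (a new reading comes with each control period).
- arm.get_image(name): name is "scene" or "top" or "wrist"; returns a dict with "img" (400x640x3 uint8, red, green, blue), "depth" (400x640 float32, m along the optical axis (not along the pixel's ray), 0 where there is no reading), "fx", "fy", "cx", "cy" (pixels), "dist_coeffs" ([k1, k2, p1, p2, k3] as OpenCV has them; the pictures are not rectified), "rvec" (rotation vector, rad) and "tvec" (3), from world to camera coordinates, as OpenCV has them; the wrist camera has in their place "mount" (4x4, takes a point from camera to tool coordinates, whose origin is the TCP and whose axes are the flange's). Camera axes: x right, y down, z forward; pixel columns grow to the right and rows downward; lengths in m; the calibration is good to about 2 mm. A picture is of the moment at which its call begins: read the wrist's pose just before it.
- arm.sign_off(): hands the job in; it is judged then, once.
The state is a dict: "clock": time; "joints": joint angles; "dq": joint speeds; "joint_efforts": joint torques, N m; "position": TCP position; "ee_rot": TCP orientation; "force": force on the tool from outside, world axes, zero at the start; "ft_torque": the same for the moment, N m; "width": opening from 0.0 (shut) to 1.0 (fully open); "gripper_force": force on a finger pad.
Only numpy, scipy, OpenCV 4.12 (cv2) and the standard library are available. Lean on these libraries where they do the work, as an engineer would, in place of code of your own. Each camera call takes 0.05 s, during which the arm holds its last target. There are 200 camera calls.

### The job

Put the painted test tile that lies on the wooden block away on top of the stack of tiles in the dust box, painted face up and square on the stack. The box's flap is sprung and will not stay up: lift it and hold it open while you bring the tile in and lower it by feel until it rests gently on the stack (never dropped or pressed hard, and the flap not forced), then let go and come out so that the flap swings shut. Leave the bottle, cup and jar where they are.

Things in the scene. Friction and masses are not known exactly. Their poses are not given: they have to be found in the camera images.
- dust_box: plywood box 146 mm deep (x) x 152 mm wide (y) x 100 mm high, walls 6 mm, fixed. Origin: centre of its underside; its front (brass label frame) faces its own -x, roughly to the robot's right (world -y). A blue sheet-metal flap covers the whole open top, hinged along the upper far edge (x = +73, z = 100 mm); a torsion spring always pulls it shut.
- flap (a joint): angle of the flap, rad: 0 shut (on the rim), growing as its front edge is lifted, stop at 1.6. Spring and weight close it from any angle: 2 to 3 N at the lip lift or hold it. A 3 mm sheet, 160 mm from hinge line to lip, 156 mm wide. A hand coming in slanting from the box's front fits under it; held upright, a broad wrist can catch the lip on the way down.
- flap_lip (a point): middle of the flap's free front edge (rolled lip 6 mm thick, underside level with this point); moves with the flap. Shut, it lies at box x = -87 mm, z = 100 mm, 14 mm ahead of the front wall, so that an edge pushed under it from the front can lift it. Its x axis points along the flap to the hinge.
- mouth (a point): fixed point at rim height (box x = -5, y = 0, z = 100 mm) straight above the middle of the stack, 78 mm from the hinge line; axes as the box. Stack: tiles like the loose one, 100 mm along x, 56 along y, 42 mm free to each side wall. Hidden by the flap; its top is 14 to 36 mm below the rim, different every time: find it by feel. Fingertips below the tile's underside may strike it.
- tile: loose ceramic test tile, white with black and blue brush strokes on its upper face, 100 mm (x) x 56 mm (y) x 9 mm (z), about 0.13 kg. Origin at the centre of its underside, z up out of the painted face. It starts lying on the wooden block. Held across its 56 mm width, its ends stick out ahead of the fingers.
- block: light wooden painting block under the tile, 80 mm (x) x 32 mm (y) x 16 mm high, fixed to the bench; origin at the centre of its underside. The tile's long edges overhang it by about 12 mm on both sides.
- glaze_bottle: bystander: blue plastic bottle with black cap, 46 mm across, 95 mm tall; origin at the centre of its underside. Leave alone.
- mixing_cup: bystander: white ceramic cup, 68 mm across the rim, 55 mm tall; origin at the centre of its underside. Leave alone.
- paint_jar: bystander: amber glass jar with white lid, 54 mm across, 60 mm tall; origin at the centre of its underside. Leave alone.
Mind the look-alikes: they are no part of the job. Of the things shaped like the tile, the ceramic one is meant.

How it is judged:
By the outcome, as a careful person would: the job done as asked, in the order asked, and still so for the second after the job is handed in, with the robot touching nothing.
It also fails if it takes over 72 s, if anything falls off the work surface, if the arm or the gripper's body presses on something with over 40 N, if the wrist force passes 120 N, or if a joint passes its speed limit or range.

## Working session

There is one attempt and no reset: what is moved stays moved. The work goes in short steps, Python scripts to look and compute and a tool call to move; the robot and the scene stay as the last step left them, time stands still between calls to the robot, and variables do not carry over. Pictures are saved under pics/ and viewed, at most 13 in all, crops included, and the job is handed in when it is done.

Besides the shell and the picture viewer there is one more tool, called after "Request:" in YAML: its name, and indented under it one key for each argument. jog_arm: Moves the arm, as the interface text tells. Its arguments: {"type":"object","properties":{"rows":{"type":"array","items":{"type":"array"}},"newtons":{"type":"number"}},"required":["rows"]}

```bash
mkdir -p pics
cat > h.py <<'E'
import numpy as np,cv2
from cell import arm
from scipy.spatial.transform import Rotation as R
def get(n):
    s=arm.observe(); d=arm.get_image(n); d['s']=s
    d['K']=np.array([[d['fx'],0,d['cx']],[0,d['fy'],d['cy']],[0,0,1]])
    if 'mount' in d:
        T=np.eye(4);T[:3,:3]=R.from_rotvec(s['ee_rot']).as_matrix();T[:3,3]=s['position'];M=T@np.array(d['mount'])
    else:
        M=np.eye(4);r=cv2.Rodrigues(np.array(d['rvec'],float))[0];M[:3,:3]=r.T;M[:3,3]=-r.T@np.array(d['tvec']).ravel()
    d['M']=M; return d
def plane(d,px,z):
    u=cv2.undistortPoints(np.array(px,float).reshape(-1,1,2),d['K'],np.array(d['dist_coeffs'],float)).reshape(-1,2)
    r=np.c_[u,np.ones(len(u))]@d['M'][:3,:3].T; o=d['M'][:3,3]
    return o+r*((z-o[2])/r[:,2])[:,None]
def deproj(d,px):
    px=np.array(px).reshape(-1,2)
    u=cv2.undistortPoints(px.astype(float).reshape(-1,1,2),d['K'],np.array(d['dist_coeffs'],float)).reshape(-1,2)
    z=d['depth'][px[:,1].astype(int),px[:,0].astype(int)]
    return (np.c_[u,np.ones(len(u))]*z[:,None])@d['M'][:3,:3].T+d['M'][:3,3]
def save(d,n): cv2.imwrite('pics/'+n,d['img'][:,:,::-1])
E
python3 - <<'E'
from h import *
for n in('top','scene'):
    d=get(n);save(d,n+'0.png');print(n,d['M'].round(3).tolist(),d['fx'])
print(arm.observe())
E
```

```text
top [[0.023, -0.986, 0.164, 0.356], [-1.0, -0.024, -0.001, -0.067], [0.005, -0.164, -0.987, 1.148], [0.0, 0.0, 0.0, 1.0]] 439.02899077072374
scene [[-0.625, 0.413, -0.663, 1.201], [0.781, 0.332, -0.529, 0.477], [0.001, -0.848, -0.53, 0.642], [0.0, 0.0, 0.0, 1.0]] 451.5534647267099
{'clock': 0.1, 'joints': array([-1.44357724,  0.43516178,  0.02498168,  1.57400448, -0.01160488,
        1.13399538, -0.07508415]), 'dq': array([ 0.00024956, -0.0013875 , -0.00078205, -0.00449037, -0.00112514,
        0.00032718, -0.00057175]), 'joint_efforts': array([ 3.01407039e-03, -6.69130683e+01,  9.88126695e-01, -3.15147436e+01,
       -6.03987998e-02,  3.74381198e-02,  7.56682653e-05]), 'position': array([0.14232618, 0.60810855, 0.22601891]), 'ee_rot': array([-3.60299204e-01, -3.12082776e+00,  2.23593691e-03]), 'force': array([ 0.13347985, -1.15784997, -0.29332809]), 'ft_torque': array([-0.01779712,  0.00474181,  0.0372722 ]), 'gripper_force': 0.0, 'width': 0.9958526124751399}
```

View pics/top0.png

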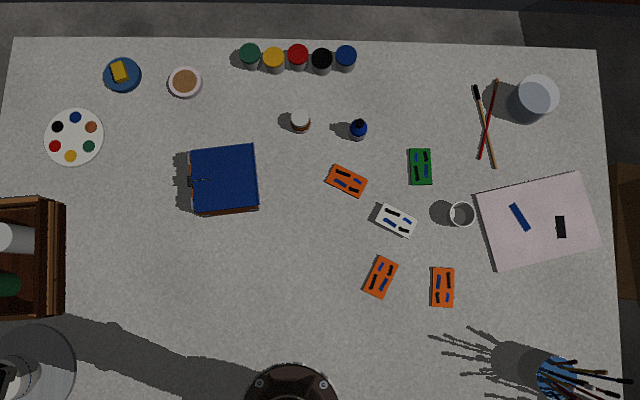

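View pics/scene0.png

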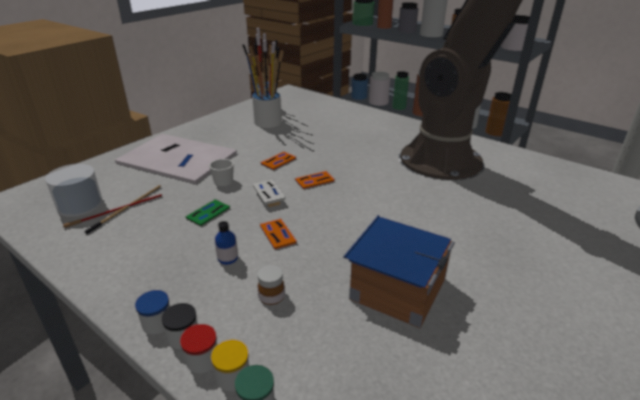

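Top view: the white tile with black and blue strokes is at (396,220), on a block. The look-alikes are orange at (346,181), (380,277) and (442,287), and green at (420,167). Only the white one fits "white ceramic". The blue flap is at (224,180), with the box front (world -y) on its right edge. I'll confirm with a crop and measure.

Run:
```python
from h import *
d=get('top');im=d['img'];hsv=cv2.cvtColor(im,cv2.COLOR_RGB2HSV)
def rect(mask,x0,x1,y0,y1):
    m=np.zeros_like(mask);m[y0:y1,x0:x1]=mask[y0:y1,x0:x1]
    m=cv2.morphologyEx(m,cv2.MORPH_CLOSE,np.ones((7,7)))
    c=max(cv2.findContours(m,0,2)[0],key=cv2.contourArea);return cv2.boxPoints(cv2.minAreaRect(c))
print('bg',hsv[200,300],'tile',hsv[212,385],hsv[220,380:412:3].tolist())
b=rect(cv2.inRange(hsv,(100,120,40),(130,255,255)),170,280,130,230);P=plane(d,b,.103)
print('flap',b.round(1).tolist(),P.round(4).tolist(),P.mean(0))
w=rect(((hsv[...,2]>195)&(hsv[...,1]<40)).astype(np.uint8)*255,368,424,196,244);P=plane(d,w,.025)
print('tile',w.round(1).tolist(),P.round(4).tolist(),P.mean(0))
for n,Q in(('e',np.roll(P,-1,0)-P),):print([(np.linalg.norm(q).round(4),np.degrees(np.arctan2(q[1],q[0])).round(1)) for q in Q])
for px in[(300,118),(358,125),(461,213),(346,181),(420,167),(396,220),(224,180)]:print(px,deproj(d,[px]).round(3).tolist())
a=cv2.resize(im[130:250,170:450],None,fx=2.8,fy=2.8,interpolation=cv2.INTER_CUBIC)
cv2.imwrite('pics/crop1.png',a[:,:,::-1])
```

```text
bg [ 20  13 122] tile [ 30  10 174] [[27, 16, 163], [115, 76, 94], [110, 215, 90], [112, 183, 81], [16, 22, 171], [17, 11, 159], [18, 16, 159], [30, 11, 157], [113, 196, 139], [112, 245, 99], [30, 7, 150]]
flap [[187.10000610351562, 150.1999969482422], [252.60000610351562, 142.3000030517578], [260.0, 204.60000610351562], [194.5, 212.39999389648438]] [[0.6418, 0.2698, 0.103], [0.6653, 0.1087, 0.103], [0.5106, 0.0829, 0.103], [0.4877, 0.2401, 0.103]] [0.5763467 0.1753776 0.103    ]Traceback (most recent call last):
  File "<stdin>", line 10, in <module>
  File "<stdin>", line 6, in rect
ValueError: max() iterable argument is empty
```

Run:
```python
from h import *
d=get('top');im=d['img'];hsv=cv2.cvtColor(im,cv2.COLOR_RGB2HSV)
def rect(mask,x0,x1,y0,y1):
    m=np.zeros_like(mask);m[y0:y1,x0:x1]=mask[y0:y1,x0:x1]
    m=cv2.morphologyEx(m,cv2.MORPH_CLOSE,np.ones((7,7)))
    c=max(cv2.findContours(m,0,2)[0],key=cv2.contourArea);return cv2.boxPoints(cv2.minAreaRect(c))
w=rect(((hsv[...,2]>142)&(hsv[...,1]<40)).astype(np.uint8)*255,368,424,196,244);P=plane(d,w,.025)
print('tile',w.round(1).tolist(),P.round(4).tolist(),P.mean(0))
for n,Q in(('e',np.roll(P,-1,0)-P),):print([(np.linalg.norm(q).round(4),np.degrees(np.arctan2(q[1],q[0])).round(1)) for q in Q])
for px in[(300,118),(358,125),(461,213),(346,181),(420,167),(396,220),(224,180)]:print(px,deproj(d,[px]).round(3).tolist())
a=cv2.resize(im[130:250,170:450],None,fx=2.8,fy=2.8,interpolation=cv2.INTER_CUBIC)
cv2.imwrite('pics/crop1.png',a[:,:,::-1])
```

```text
tile [[366.5, 228.8000030517578], [381.1000061035156, 200.5], [428.70001220703125, 225.0], [414.1000061035156, 253.39999389648438]] [[0.4658, -0.1818, 0.025], [0.5403, -0.2193, 0.025], [0.4791, -0.3425, 0.025], [0.4057, -0.3039, 0.025]] [ 0.47272396 -0.2618857   0.025     ]
[(np.float64(0.0834), np.float64(-26.7)), (np.float64(0.1375), np.float64(-116.4)), (np.float64(0.0829), np.float64(152.3)), (np.float64(0.1361), np.float64(63.8))]
(300, 118) [[0.745, -0.004, 0.064]]
(358, 125) [[0.718, -0.151, 0.099]]
(461, 213) [[0.515, -0.434, 0.004]]
(346, 181) [[0.592, -0.128, 0.013]]
(420, 167) [[0.636, -0.325, 0.01]]
(396, 220) [[0.49, -0.258, 0.024]]
(224, 180) [[0.569, 0.174, 0.103]]
```

View pics/crop1.png

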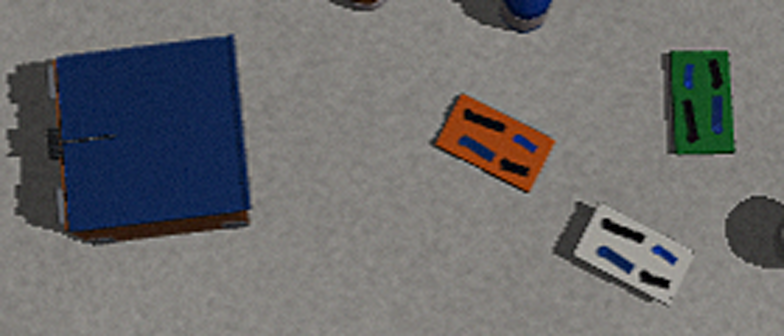

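The crop confirms it: the white tile is at about (397,220) in the top view, the orange and green ones are decoys, and the box hinge is on the left (+y). Tile long axis is at yaw ≈63.7°, box x axis at yaw ≈98.3°. Setting out to above the tile.

Request:
jog_arm:
  rows:
    - [[25,-38,4],[0,0,-52],1]
    - [[25,-38,4],[0,0,-52],1]
    - [[25,-38,4],[0,0,-52],1]
    - [[25,-38,4],[0,0,-52],1]
    - [[25,-38,4],[0,0,-52],1]
    - [[25,-38,4],[0,0,-52],1]
    - [[25,-38,4],[0,0,-52],1]
    - [[25,-38,4],[0,0,-52],1]

```text
clock: 1.2
position: [0.3943, 0.2248, 0.2673]
ee_rot: [1.699, 2.642, 0.001]
force: [-0.3, 1.1, 0.1]
width: 1.004
gripper_force: 0.0
```

Request:
jog_arm:
  rows:
    - [[6,-49,-4],[0,0,-51.5],1]
    - [[6,-49,-4],[0,0,-51.5],1]
    - [[6,-49,-4],[0,0,-51.5],1]
    - [[6,-49,-4],[0,0,-51.5],1]
    - [[6,-49,-4],[0,0,-51.5],1]
    - [[6,-49,-4],[0,0,-51.5],1]
    - [[6,-49,-4],[0,0,-51.5],1]
    - [[6,-49,-4],[0,0,-51.5],1]

```text
clock: 2.2
position: [0.4526, -0.2633, 0.2266]
ee_rot: [2.673, 1.65, 0.0]
force: [1.2, 0.4, -0.1]
width: 0.997
gripper_force: 0.0
```

Run:
```python
from h import *
d=get('wrist');save(d,'w1.png');s=d['s'];print(s['position'],s['ee_rot'],s['joints'].round(2),s['clock'],s['force'])
print(R.from_rotvec(s['ee_rot']).as_matrix().round(3),np.array(d['mount']).round(3))
```

```text
[ 0.4525617  -0.26332888  0.22655078] [2.67328417e+00 1.64973598e+00 4.79551810e-04] [-0.22  0.33  0.85  1.87 -0.28  1.07  0.28] 2.2 [ 1.20849531  0.35381927 -0.07283373]
[[ 0.448  0.894  0.   ]
 [ 0.894 -0.448 -0.   ]
 [ 0.     0.    -1.   ]] [[ 0.    -0.964 -0.266  0.072]
 [ 1.    -0.     0.     0.001]
 [-0.    -0.266  0.964 -0.158]
 [ 0.     0.     0.     1.   ]]
```

View pics/w1.png

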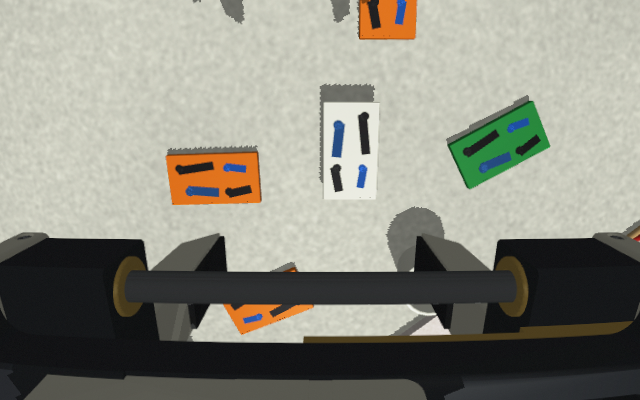

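Wrist view: white tile at (350,151), nearly square to the hand, with orange and green decoys to either side. Measuring its pose and working out the slanted grasp (25° tilt about the closing axis).

Run:
```python
from h import *
d=get('wrist');hsv=cv2.cvtColor(d['img'],cv2.COLOR_RGB2HSV);s=d['s']
m=((hsv[...,2]>224)&(hsv[...,1]<20)).astype(np.uint8)*255
k=np.zeros_like(m);k[80:215,305:395]=m[80:215,305:395];k=cv2.morphologyEx(cv2.morphologyEx(k,2,np.ones((3,3))),3,np.ones((15,15)))
c=max(cv2.findContours(k,0,2)[0],key=cv2.contourArea);r=cv2.minAreaRect(c);print(r)
b=cv2.boxPoints(r);P=plane(d,b,.025);print(P.round(4).tolist())
Q=np.roll(P,-1,0)-P;print([(round(float(np.linalg.norm(q)),4),round(float(np.degrees(np.arctan2(q[1],q[0]))),1)) for q in Q])
C=P.mean(0);print('centre',C)
L=[q for q in Q if np.linalg.norm(q)>.08]; L=[q*np.sign(q[1]) for q in L]; yaw=np.arctan2(sum(L)[1],sum(L)[0]);print('yaw',np.degrees(yaw))
e=np.array([np.cos(yaw),np.sin(yaw),0]);z=np.array([0,0,1.]);t=np.radians(25)
tz=np.sin(t)*e-np.cos(t)*z; tx=np.cos(t)*e+np.sin(t)*z; ty=np.cross(tz,tx)
G=np.array([C[0],C[1],.0205]);tcp=G+.003*tz
Rt=R.from_matrix(np.c_[tx,ty,tz])
print('tcp',tcp,'shift cm',(tcp-s['position'])*100,'turn',np.degrees((Rt*R.from_rotvec(s['ee_rot']).inv()).as_rotvec()))
dt=get('top');hsv=cv2.cvtColor(dt['img'],cv2.COLOR_RGB2HSV);m=cv2.inRange(hsv,(100,100,30),(130,255,255));m[:130]=0;m[230:]=0;m[:,:170]=0;m[:,280:]=0
m=cv2.morphologyEx(m,2,np.ones((3,3)));m=cv2.morphologyEx(m,3,np.ones((9,9)))
c=max(cv2.findContours(m,0,2)[0],key=cv2.contourArea);q=cv2.approxPolyDP(c,8,True).reshape(-1,2);print(q.tolist(),plane(dt,q,.103).round(4).tolist())
```

```text
((347.5, 141.5), (97.0, 55.0), 90.0)
[[0.4886, -0.2027, 0.025], [0.5365, -0.227, 0.025], [0.4953, -0.3159, 0.025], [0.4441, -0.2897, 0.025]]
[(0.0538, -26.9), (0.098, -114.9), (0.0575, 152.9), (0.0977, 62.9)]
centre [ 0.49110377 -0.25882222  0.025     ]
yaw 64.0083197858205
tcp [ 0.49165939 -0.2576826   0.01778108] shift cm [  4.04774833   1.42148652 -20.8974594 ] turn [ 22.69993533 -11.1136089    1.11896706]
[[252, 143], [190, 151], [195, 212], [258, 204]] [[0.6636, 0.11, 0.103], [0.6399, 0.2623, 0.103], [0.4887, 0.239, 0.103], [0.5118, 0.0879, 0.103]]
```

Request:
jog_arm:
  rows:
    - [[4,1.4,-12],[22.7,-11.1,1.1],1]
    - [[4,1.4,-12],[22.7,-11.1,1.1],1]
    - [[4,1.4,-12],[22.7,-11.1,1.1],1]
    - [[4,1.4,-12],[22.7,-11.1,1.1],1]
    - [[4,1.4,-16],[22.7,-11.1,1.1],1]
    - [[4,1.4,-18],[22.7,-11.1,1.1],1]
    - [[4,1.4,-18],[22.7,-11.1,1.1],1]
    - [[4,1.4,-18],[22.7,-11.1,1.1],1]

```text
clock: 3.35
position: [0.4932, -0.2472, 0.0481]
ee_rot: [-2.417, -1.526, -0.542]
force: [0.3, -0.1, -0.4]
width: 1.002
gripper_force: 0.0
```

Run:
```python
from h import *
s=arm.observe()
e=np.array([np.cos(1.1172),np.sin(1.1172),0]);z=np.array([0,0,1.]);t=np.radians(25)
tz=np.sin(t)*e-np.cos(t)*z; tx=np.cos(t)*e+np.sin(t)*z
Rt=R.from_matrix(np.c_[tx,np.cross(tz,tx),tz]);tcp=np.array([.4911,-.2588,.0205])+.003*tz
print('shift cm',(tcp-s['position'])*100,'turn',np.degrees((Rt*R.from_rotvec(s['ee_rot']).inv()).as_rotvec()),s['force'],s['joints'].round(2),abs(s['dq']).max())
save(get('wrist'),'w2.png')
```

```text
shift cm [-0.15529879 -1.04293999 -3.02854669] turn [-0.19002189  0.1595022  -0.5035717 ] [ 0.26740053 -0.09969452 -0.4110193 ] [ 0.3   0.66  0.5   1.93 -0.9   1.    0.95] 0.009605952047611372
```

View pics/w2.png

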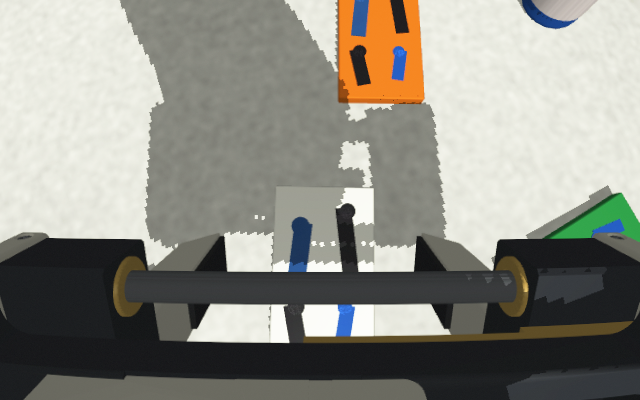

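Tile centred between the fingers (columns 275–375 against 320). Going down the last 3 cm.

Request:
jog_arm:
  rows:
    - [[-0.15,-1.05,-1],[-0.2,0.2,-0.5],1]
    - [[-0.15,-1.05,-2],[-0.2,0.2,-0.5],1]
    - [[-0.15,-1.05,-3],[-0.2,0.2,-0.5],1]
    - [[-0.15,-1.05,-3],[-0.2,0.2,-0.5],1]
    - [[-0.15,-1.05,-3],[-0.2,0.2,-0.5],1]

```text
clock: 4.03
position: [0.4909, -0.2579, 0.0167]
ee_rot: [-2.427, -1.514, -0.536]
force: [0.7, 0.8, 0.5]
width: 1.0
gripper_force: 0.0
```

Request:
jog_arm:
  rows:
    - [[0,0,0],[0,0,0],0.5]
    - [[0,0,0],[0,0,0],0.5]
    - [[0,0,0],[0,0,0],0.5]
    - [[0,0,0],[0,0,0],0.5]
    - [[0,0,0],[0,0,0],0.5]
    - [[0,0,0],[0,0,0],0.5]
  newtons: 40

```text
clock: 4.78
position: [0.4909, -0.2579, 0.0168]
ee_rot: [-2.427, -1.514, -0.537]
force: [-0.5, -0.4, 1.0]
width: 0.605
gripper_force: 40.0
```

Request:
jog_arm:
  rows:
    - [[0,0,3],[0,0,0],0.5]
    - [[0,0,7],[0,0,0],0.5]
    - [[2,3,11],[0,0,7],0.5]
    - [[5,8,13],[0,0,15],0.5]
    - [[8,13,13],[0,0,24],0.5]
    - [[11,18,13],[0,0,34.6],0.5]
    - [[11.5,19.5,13],[0,0,34.6],0.5]
    - [[11.5,19.5,13],[0,0,34.6],0.5]

```text
clock: 5.78
position: [0.6057, -0.0616, 0.1462]
ee_rot: [-1.814, -2.109, -0.399]
force: [-0.5, -1.2, -0.9]
width: 0.605
gripper_force: 40.0
```

Request:
jog_arm:
  rows:
    - [[0,0,0],[0,0,0],0.5]
    - [[0,0,0],[0,0,0],0.5]

```text
clock: 6.02
position: [0.6052, -0.0652, 0.1468]
ee_rot: [-1.82, -2.105, -0.4]
force: [0.5, 0.3, -1.8]
width: 0.605
gripper_force: 40.0
```

Run:
```python
from h import *
d=get('wrist');save(d,'w3.png');s=d['s'];print(s['position'],s['joints'].round(2),s['force'],s['width'])
M=R.from_rotvec(s['ee_rot']).as_matrix();print(M.round(3),np.degrees(np.arctan2(M[1,1],M[0,1])))
hsv=cv2.cvtColor(d['img'],cv2.COLOR_RGB2HSV);m=cv2.inRange(hsv,(100,120,30),(130,255,255));m[200:]=0
m=cv2.morphologyEx(m,2,np.ones((5,5)));m=cv2.morphologyEx(m,3,np.ones((9,9)))
c=max(cv2.findContours(m,0,2)[0],key=cv2.contourArea);q=cv2.approxPolyDP(c,8,True).reshape(-1,2);print(q.tolist(),plane(d,q,.103).round(4).tolist())
```

```text
[ 0.6052237  -0.06516348  0.14682543] [-0.01  0.63  0.42  1.62 -0.65  1.26  0.82] [ 0.4676684   0.32166853 -1.77996104] 0.6046032645996955
[[-0.131  0.989 -0.063]
 [ 0.897  0.145  0.417]
 [ 0.422 -0.002 -0.907]] 8.342438192750633
[[218, 12], [440, 17], [438, 0], [219, 0]] [[0.511, 0.0901, 0.103], [0.6657, 0.1088, 0.103], [0.6634, 0.1227, 0.103], [0.5095, 0.1, 0.103]]
```

View pics/w3.png

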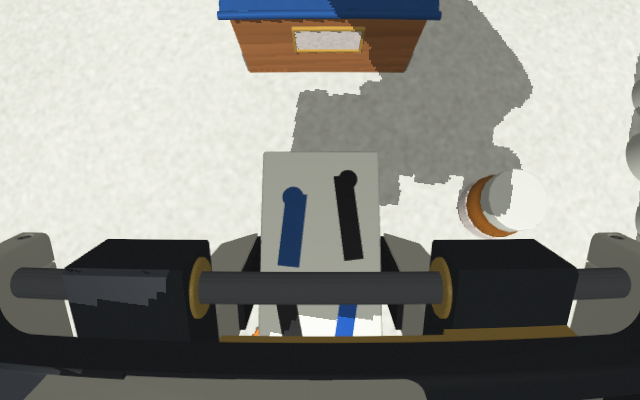

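Wrist view: tile level in the grip, front edge at row 153. The flap lip spans columns 217–441 at row ≈16, and the box front foot runs from (250,71) to (405,72). Pinning down the box line.

Run:
```python
from h import *
d=get('wrist')
for n,px,z in(('lip',[(217,18),(441,19)],.101),('foot',[(250,71),(405,72)],0.),('tile front',[(262,153),(379,153)],.155)):
    P=plane(d,px,z);v=P[1]-P[0];print(n,P.round(4).tolist(),P.mean(0).round(4),np.linalg.norm(v).round(4),np.degrees(np.arctan2(v[1],v[0])).round(2))
g=cv2.cvtColor(d['img'],cv2.COLOR_RGB2HSV)
m=cv2.inRange(g,(100,120,30),(130,255,255));m[40:]=0
cols=np.arange(225,436,5);b=np.array([np.where(m[:,c])[0].max() for c in cols]);f=np.polyfit(cols,b,1);print('lip bottom row',f,[np.where(m[14])[0].min(),np.where(m[14])[0].max()])
w=cv2.inRange(g,(5,90,40),(20,255,255));w[80:]=0
cols=np.r_[255:400:5];b=np.array([np.where(w[:,c])[0].max() for c in cols]);f2=np.polyfit(cols,b,1)
for n,f,z in(('lip',f,.1),('foot',f2,0)):
    P=plane(d,[(230,np.polyval(f,230)+.5),(430,np.polyval(f,430)+.5)],z);v=P[1]-P[0];print(n,P.round(4).tolist(),np.degrees(np.arctan2(v[1],v[0])).round(2))
```

```text
lip [[0.5105, 0.087, 0.101], [0.6671, 0.1094, 0.101]] [0.5888 0.0982 0.101 ] 0.1582 8.15
foot [[0.5117, 0.1026, 0.0], [0.6631, 0.1238, 0.0]] [0.5874 0.1132 0.    ] 0.1529 7.99
tile front [[0.5717, -0.0212, 0.155], [0.6277, -0.013, 0.155]] [ 0.5997 -0.0171  0.155 ] 0.0566 8.35
lip bottom row [9.45272615e-18 1.82790698e+01] [np.int64(217), np.int64(440)]
lip [[0.5195, 0.0881, 0.1], [0.6595, 0.109, 0.1]] 8.46
foot [[0.492, 0.0995, 0.0], [0.6878, 0.128, 0.0]] 8.27
```

Request:
jog_arm:
  rows:
    - [[0,4,-5.9],[0,0,0],0.5]
    - [[-0.8,10.2,-5.9],[0,0,0],0.5]
    - [[-0.8,10.2,-5.9],[0,0,0],0.5]
    - [[-0.8,10.2,-5.9],[0,0,0],0.5]
    - [[-0.8,10.2,-5.9],[0,0,0],0.5]

```text
clock: 6.75
position: [0.5985, 0.0369, 0.0881]
ee_rot: [-1.819, -2.108, -0.401]
force: [0.1, -0.4, -2.1]
width: 0.6
gripper_force: 40.0
```

```bash
cat >> h.py <<'E'
E_=np.array([-.1444,.9895,0]);N_=np.array([-.9895,-.1444,0]);O=np.array([.5765,.1843,0])
def st():
    s=arm.observe();p=s['position'];M=R.from_rotvec(s['ee_rot']).as_matrix();d=p-O
    x=d@E_*1e3;y=d@N_*1e3;th=np.degrees(np.arcsin(M[:,2]@E_))
    print('clock',s['clock'],'tip x %.1f top z %.1f lat %.1f pitch %.1f closing yaw %.2f'%(x-1.7+50,p[2]*1e3+8.2,y,th,np.degrees(np.arctan2(M[1,1],M[0,1]))),'flapang %.1f'%np.degrees(np.arctan2(p[2]*1e3+8.2-100,73-(x+48.3))),'F e,n,z',(s['force']@E_).round(2),(s['force']@N_).round(2),s['force'][2].round(2),'w',round(s['width'],3),s['ft_torque'].round(2))
E
python3 -c "
from h import *
st();d=get('wrist')
P=plane(d,[(262,153),(379,153)],.096)
cv2.imwrite('pics/w4.png',d['img'][:260,:,::-1])"
```

```text
clock 6.75 tip x -100.7 top z 96.3 lat -0.5 pitch 24.9 closing yaw 8.41 flapang -1.2 F e,n,z -0.38 -0.07 -2.13 w 0.6 [-0.75 -0.1   0.  ]
```

View pics/w4.png

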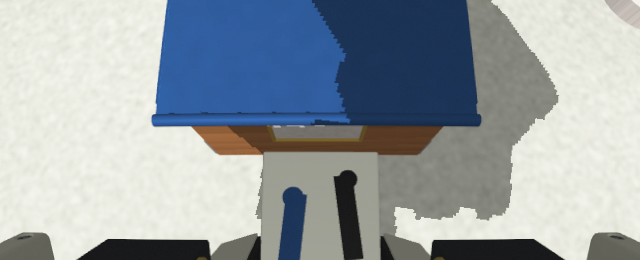

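Tile middle is at column 321, lip middle at 316.5, so I'll shift about 1.3 mm sideways. Then push the edge under the lip and start lifting.

Request:
jog_arm:
  rows:
    - [[-0.29,1.07,0],[0,0,0],0.5]
    - [[-0.45,2.16,0],[0,0,0],0.5]
    - [[-0.45,2.16,0],[0,0,0],0.5]
    - [[-0.45,2.16,1.0],[0,0,0],0.5]
    - [[-0.48,2.35,2.2],[0,0,0],0.5]
    - [[-0.52,2.65,3.2],[0,0,0],0.5]
    - [[-0.62,3.31,4.1],[0,0,0],0.5]
    - [[-0.62,3.31,4.1],[0,0,0],0.5]
  newtons: 50

```text
clock: 7.8
position: [0.5923, 0.0729, 0.1298]
ee_rot: [-1.815, -2.11, -0.403]
force: [1.5, -0.8, -4.4]
width: 0.601
gripper_force: 50.0
```

```bash
python3 -c "
from h import *
st();save(get('wrist'),'w5.png')"
```

```text
clock 7.8 tip x -64.2 top z 138.0 lat 0.4 pitch 25.0 closing yaw 8.59 flapang 15.5 F e,n,z -1.05 -1.34 -4.43 w 0.601 [-1.21 -0.51 -0.23]
```

View pics/w5.png

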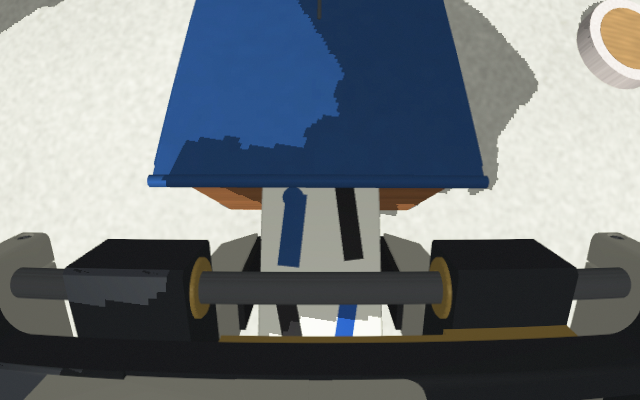

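Flap is lifted to about 15°, resting on the tile's front edge; lip mid at column 318, row 187. Tile unmoved in the grip. Lifting further.

Request:
jog_arm:
  rows:
    - [[-0.12,0.79,1.7],[0,0,0],0.5]
    - [[-0.23,1.58,3.2],[0,0,0],0.5]
    - [[-0.46,3.17,4.3],[0,0,0],0.5]
    - [[-0.71,4.85,5.0],[0,0,0],0.5]
    - [[-0.71,4.85,5.0],[0,0,0],0.5]

```text
clock: 8.48
position: [0.5844, 0.1234, 0.1796]
ee_rot: [-1.811, -2.111, -0.402]
force: [1.9, -1.3, -3.5]
width: 0.602
gripper_force: 50.0
```

```bash
python3 -c "
from h import *
st()"
```

```text
clock 8.475 tip x -13.2 top z 187.8 lat 0.9 pitch 25.1 closing yaw 8.73 flapang 45.5 F e,n,z -1.59 -1.67 -3.47 w 0.602 [-1.44 -0.57 -0.29]
```

Request:
jog_arm:
  rows:
    - [[-0.2,1.39,0.4],[0,0,0],0.5]
    - [[-0.4,2.77,0.5],[0,0,0],0.5]
    - [[-0.55,3.76,0.5],[0,0,0],0.5]
    - [[-0.68,4.65,0.5],[0,0,0],0.5]
    - [[-0.68,4.65,0.5],[0,0,0],0.5]

```text
clock: 9.1
position: [0.5775, 0.168, 0.1837]
ee_rot: [-1.814, -2.109, -0.4]
force: [1.4, -4.4, -2.3]
width: 0.603
gripper_force: 50.0
```

```bash
python3 -c "
from h import *
st();a=get('scene');b=get('wrist')
c=cv2.resize(a['img'][180:340,290:500],None,fx=1.9,fy=1.9,interpolation=2);w=cv2.resize(b['img'],None,fx=.6,fy=.6)
o=np.zeros((304,800,3),np.uint8);o[:,:399]=c[:304,:399];o[:240,405:789]=w;cv2.imwrite('pics/c6.png',o[:,:,::-1])"
```

```text
clock 9.1 tip x 32.0 top z 191.9 lat 1.3 pitch 25.0 closing yaw 8.61 flapang 66.0 F e,n,z -4.57 -0.79 -2.29 w 0.603 [-1.56 -0.19 -0.05]
```

View pics/c6.png

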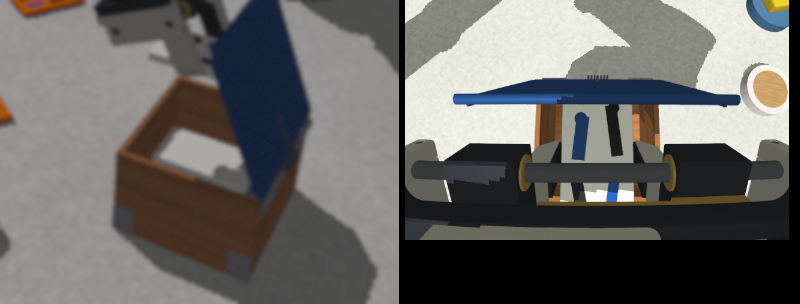

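Flap is held at about 66° by the tile edge. The scene view (left) shows the white stack inside the box, around crop (200,155). I'll read its height and side offset from scene depth.

```bash
python3 -c "
from h import *
d=get('scene');hsv=cv2.cvtColor(d['img'],cv2.COLOR_RGB2HSV)
v,u=np.mgrid[230:300,360:440];px=np.c_[u.ravel(),v.ravel()]
P=deproj(d,px);B=np.c_[(P-O)@E_,(P-O)@N_,P[:,2]]*1e3
h=hsv[px[:,1],px[:,0]]
k=(abs(B[:,0])<66)&(abs(B[:,1])<66)&(B[:,2]>50)&(B[:,2]<97)&(h[:,1]<45)
print(k.sum(),np.percentile(B[k],[0,2,10,50,90,98,100],axis=0).round(1))
k2=k&(abs(B[:,2]-np.median(B[k,2]))<3);r=cv2.minAreaRect(B[k2][:,:2].astype(np.float32));print(k2.sum(),r)
for lo in range(-60,40,15):
    m=k2&(B[:,0]>lo)&(B[:,0]<lo+15)
    if m.sum()>8:print(lo,m.sum(),np.percentile(B[m,1],[1,99]).round(1))
"
```

```text
970 [[-54.8 -28.9  54.7]
 [-52.1 -26.6  62.4]
 [-44.4 -25.2  66.2]
 [ -7.2  -6.3  68.9]
 [ 28.7  20.3  70.3]
 [ 40.6  26.9  71. ]
 [ 43.9  30.8  72.1]]
878 ((-5.987964630126953, 1.0113658905029297), (97.54977416992188, 59.692474365234375), 0.15876279771327972)
-60 86 [-27.2  26.3]
-45 147 [-27.5  28. ]
-30 143 [-26.4  29.3]
-15 151 [-26.8  28.4]
0 156 [-26.4  28.2]
15 132 [-26.4  25.3]
30 63 [-27.8   1.6]
```

Stack top ≈ 69 mm high, square, centred about box x −5.5, y +0.8, which matches the tile's line. Lowering inside.

Request:
jog_arm:
  rows:
    - [[-0.09,0.59,-1.1],[0,0,0],0.5]
    - [[-0.17,1.19,-2.3],[0,0,0],0.5]
    - [[-0.19,1.29,-3.0],[0,0,0],0.5]
    - [[-0.2,1.39,-4.0],[0,0,0],0.5]
    - [[-0.2,1.39,-5.0],[0,0,0],0.5]
    - [[-0.2,1.39,-5.0],[0,0,0],0.5]

```text
clock: 10.0
position: [0.5755, 0.181, 0.1331]
ee_rot: [-1.816, -2.107, -0.399]
force: [0.5, -1.3, -3.5]
width: 0.605
gripper_force: 51.1
```

```bash
python3 -c "
from h import *
st()"
```

```text
clock 10.0 tip x 45.2 top z 141.3 lat 1.5 pitch 25.0 closing yaw 8.52 flapang 56.1 F e,n,z -1.37 -0.29 -3.45 w 0.605 [-1.11 -0.21 -0.08]
```

Request:
jog_arm:
  rows:
    - [[0,0,-1.2],[0,0,0],0.5]
    - [[0,0,-2.4],[0,0,0],0.5]
    - [[0,0,-3.4],[0,0,0],0.5]
    - [[0,0,-4.2],[0,0,0],0.5]
    - [[0,0,-4.6],[0,0,0],0.5]
    - [[0,0,-4.6],[0,0,0],0.5]
    - [[0,0,-4.6],[0,0,0],0.5]

```text
clock: 10.88
position: [0.5756, 0.1814, 0.0878]
ee_rot: [-1.815, -2.108, -0.4]
force: [-0.8, -2.5, -5.3]
width: 0.599
gripper_force: 50.0
```

```bash
python3 -c "
from h import *
st();a=get('scene');b=get('wrist')
c=cv2.resize(a['img'][180:340,290:500],None,fx=1.9,fy=1.9,interpolation=2);w=cv2.resize(b['img'],None,fx=.6,fy=.6)
o=np.zeros((304,800,3),np.uint8);o[:,:399]=c[:304,:399];o[:240,405:789]=w;cv2.imwrite('pics/c7.png',o[:,:,::-1])"
```

```text
clock 10.875 tip x 45.6 top z 96.0 lat 1.3 pitch 25.0 closing yaw 8.58 flapang -8.2 F e,n,z -2.35 1.15 -5.27 w 0.599 [-1.13 -0.04 -0.03]
```

View pics/c7.png

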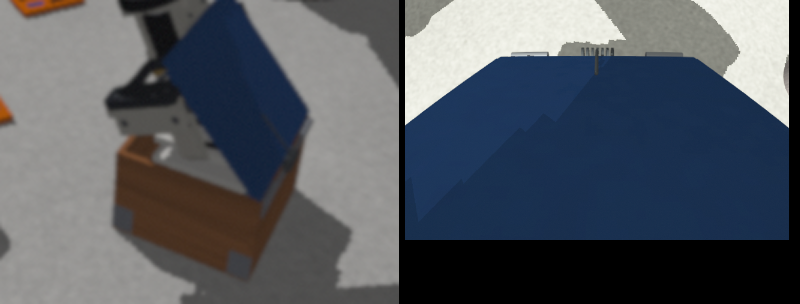

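The flap rests on the hand's face and the tile is under the rim. Lowering by feel.

Request:
jog_arm:
  rows:
    - [[0,0,-0.4],[0,0,0],0.5]
    - [[0,0,-0.8],[0,0,0],0.5]
    - [[0,0,-1.1],[0,0,0],0.5]
    - [[0,0,-1.1],[0,0,0],0.5]

```text
clock: 11.48
position: [0.5757, 0.181, 0.0764]
ee_rot: [-1.816, -2.108, -0.4]
force: [0.6, -2.9, -5.4]
width: 0.6
gripper_force: 50.0
```

Request:
jog_arm:
  rows:
    - [[0,0,-0.1],[0,0,0],0.5]
    - [[0,0,-0.2],[0,0,0],0.5]
    - [[0,0,-0.2],[0,0,0],0.5]

```text
clock: 11.85
position: [0.5758, 0.181, 0.0747]
ee_rot: [-1.816, -2.108, -0.4]
force: [0.7, -3.1, -2.7]
width: 0.6
gripper_force: 50.0
```

Request:
jog_arm:
  rows:
    - [[0,0,-0.1],[0,0,0],0.5]
    - [[0,0,-0.2],[0,0,0],0.5]
    - [[0,0,-0.2],[0,0,0],0.5]

```text
clock: 12.22
position: [0.5757, 0.1811, 0.0726]
ee_rot: [-1.815, -2.108, -0.4]
force: [0.4, -3.3, -3.4]
width: 0.602
gripper_force: 50.0
```

Request:
jog_arm:
  rows:
    - [[0,0,-0.1],[0,0,0],0.5]
    - [[0,0,-0.1],[0,0,0],0.5]

```text
clock: 12.48
position: [0.5754, 0.1812, 0.0717]
ee_rot: [-1.815, -2.108, -0.4]
force: [-1.8, -2.2, -2.0]
width: 0.601
gripper_force: 50.0
```

Request:
jog_arm:
  rows:
    - [[0,0,-0.1],[0,0,0],0.5]
    - [[0,0,-0.1],[0,0,0],0.5]

```text
clock: 12.72
position: [0.5754, 0.1812, 0.0708]
ee_rot: [-1.815, -2.108, -0.4]
force: [-2.8, -3.4, 0.2]
width: 0.601
gripper_force: 50.0
```

Request:
jog_arm:
  rows:
    - [[0,0,-0.05],[0,0,0],0.5]
    - [[0,0,-0.05],[0,0,0],0.5]

```text
clock: 12.98
position: [0.5753, 0.1812, 0.0704]
ee_rot: [-1.815, -2.108, -0.4]
force: [-4.7, -4.3, 2.8]
width: 0.602
gripper_force: 50.0
```

Request:
jog_arm:
  rows:
    - [[0,0,-0.05],[0,0,0],0.5]
    - [[0,0,-0.05],[0,0,0],0.5]

```text
clock: 13.22
position: [0.5754, 0.1812, 0.0701]
ee_rot: [-1.815, -2.108, -0.4]
force: [-4.2, -4.0, 4.6]
width: 0.601
gripper_force: 50.0
```

```bash
python3 -c "
from h import *
st()"
```

```text
clock 13.225 tip x 45.4 top z 78.3 lat 1.6 pitch 25.0 closing yaw 8.58 flapang -38.2 F e,n,z -3.37 4.78 4.56 w 0.601 [-0.76  1.05  0.51]
```

Contact is felt, but with a sideways push of about 5 N toward +n, so one fingertip is probably brushing the stack's edge. Back up slightly, shift 1 mm toward +n and lower again.

Request:
jog_arm:
  rows:
    - [[0,0,0.2],[0,0,0],0.5]
    - [[-0.1,-0.01,0.2],[0,0,0],0.5]
    - [[-0.1,-0.01,0.2],[0,0,0],0.5]

```text
clock: 13.6
position: [0.5751, 0.1811, 0.0716]
ee_rot: [-1.816, -2.108, -0.401]
force: [0.5, -0.4, -7.0]
width: 0.601
gripper_force: 50.0
```

Request:
jog_arm:
  rows:
    - [[0,0,-0.1],[0,0,0],0.5]
    - [[0,0,-0.1],[0,0,0],0.5]

```text
clock: 13.85
position: [0.5752, 0.1811, 0.0711]
ee_rot: [-1.816, -2.108, -0.402]
force: [0.6, -1.5, -2.1]
width: 0.6
gripper_force: 50.0
```

Request:
jog_arm:
  rows:
    - [[0,0,-0.05],[0,0,0],0.5]
    - [[0,0,-0.05],[0,0,0],0.5]

```text
clock: 14.1
position: [0.5752, 0.181, 0.0708]
ee_rot: [-1.816, -2.108, -0.402]
force: [0.1, -2.2, 2.5]
width: 0.602
gripper_force: 50.0
```

Request:
jog_arm:
  rows:
    - [[0,0,-0.05],[0,0,0],0.5]
    - [[0,0,-0.05],[0,0,0],0.5]

```text
clock: 14.35
position: [0.5752, 0.181, 0.0701]
ee_rot: [-1.816, -2.108, -0.401]
force: [1.2, -2.5, 4.5]
width: 0.601
gripper_force: 50.0
```

```bash
python3 -c "
from h import *
st()"
```

```text
clock 14.35 tip x 45.2 top z 78.3 lat 1.8 pitch 25.0 closing yaw 8.54 flapang -38.0 F e,n,z -2.61 -0.88 4.5 w 0.601 [-0.37  0.01 -0.01]
```

Side force is gone and contact is at the same height (tile underside ≈ 69 mm, agreeing with the depth reading). Easing off slightly and letting go.

Request:
jog_arm:
  rows:
    - [[0,0,0.03],[0,0,0],0.5]
    - [[0,0,0.03],[0,0,0],0.62]
    - [[0,0,0.03],[0,0,0],0.64]
    - [[0,0,0.03],[0,0,0],0.68]
    - [[0,0,0.03],[0,0,0],0.75]
    - [[0,0,0.03],[0,0,0],0.75]
    - [[0,0,0.03],[0,0,0],0.75]

```text
clock: 15.22
position: [0.5745, 0.1811, 0.0699]
ee_rot: [-1.815, -2.108, -0.4]
force: [0.6, -1.7, -3.2]
width: 0.749
gripper_force: 0.0
```

```bash
python3 -c "
from h import *
st()
d=get('scene')
c=cv2.resize(d['img'][200:310,330:460],None,fx=4,fy=4,interpolation=2);cv2.imwrite('pics/c8.png',c[:,:,::-1])"
```

```text
clock 15.225 tip x 45.4 top z 78.1 lat 2.4 pitch 25.0 closing yaw 8.57 flapang -38.5 F e,n,z -1.73 -0.38 -3.16 w 0.749 [-0.87 -0.08 -0.08]
```

Request:
jog_arm:
  rows:
    - [[0.07,-0.49,1.1],[0,0,0],0.75]
    - [[0.14,-0.99,2.2],[0,0,0],0.75]
    - [[0.23,-1.58,3.4],[0,0,0],0.75]
    - [[0.3,-2.08,4.5],[0,0,0],0.75]
    - [[0.3,-2.08,4.5],[0,0,0],0.75]

```text
clock: 15.9
position: [0.579, 0.1591, 0.1164]
ee_rot: [-1.818, -2.109, -0.403]
force: [1.3, -7.2, 4.9]
width: 0.751
gripper_force: 0.5
```

```bash
python3 -c "
from h import *
st()
d=get('scene')
c=cv2.resize(d['img'][180:310,310:480],None,fx=4,fy=4,interpolation=2);cv2.imwrite('pics/c8.png',c[:,:,::-1])"
```

```text
clock 15.9 tip x 23.0 top z 124.6 lat 1.2 pitch 25.0 closing yaw 8.46 flapang 26.2 F e,n,z -7.33 -0.23 4.88 w 0.751 [-0.95 -0.06 -0.14]
```

View pics/c8.png

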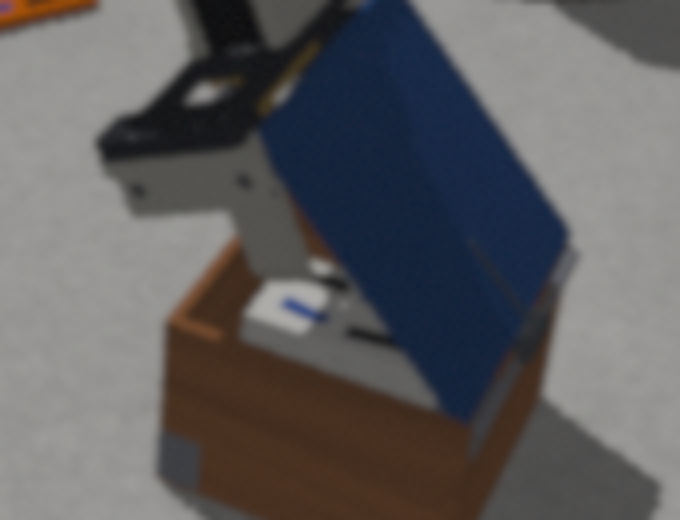

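The scene crop shows the tile resting painted face up, square on the stack, near (330,310), with the lip leaning on the hand. Backing straight out.

Request:
jog_arm:
  rows:
    - [[0.14,-0.99,0],[0,0,0],0.75]
    - [[0.29,-1.98,0],[0,0,0],0.75]
    - [[0.29,-1.98,0],[0,0,0],0.75]

```text
clock: 16.32
position: [0.5808, 0.1387, 0.1146]
ee_rot: [-1.818, -2.107, -0.399]
force: [-0.7, -5.0, 1.0]
width: 0.746
gripper_force: 2.0
```

Request:
jog_arm:
  rows:
    - [[0.2,-1.4,0],[0,0,0],0.75]
    - [[0.43,-3,0],[0,0,0],0.75]
    - [[0.65,-4.5,0],[0,0,0],0.75]
    - [[0.87,-6,0],[0,0,0],0.75]
    - [[0.87,-6,0],[0,0,0],0.75]

```text
clock: 16.95
position: [0.59, 0.0787, 0.1152]
ee_rot: [-1.818, -2.107, -0.401]
force: [0.3, 1.2, 0.5]
width: 0.75
gripper_force: 0.0
```

Request:
jog_arm:
  rows:
    - [[0.2,-1.4,0],[0,0,0],0.75]
    - [[0.43,-3,0],[0,0,0],0.75]
    - [[0.8,-5.5,0],[0,0,0],0.75]
    - [[1.4,-10,2],[0,0,0],0.75]
    - [[2,-14,8],[0,0,0],0.75]
    - [[2,-14,10],[0,0,0],0.75]
    - [[2,-14,10],[0,0,0],0.75]

```text
clock: 17.82
position: [0.6106, -0.0629, 0.2173]
ee_rot: [-1.821, -2.11, -0.403]
force: [0.2, 0.1, -0.5]
width: 0.746
gripper_force: 0.0
```

```bash
python3 -c "
from h import *
st();a=get('scene');b=get('top')
o=np.zeros((400,800,3),np.uint8);o[:,:400]=a['img'][:,150:550];o[:,400:]=b['img'][:,150:550];cv2.imwrite('pics/c9.png',o[:,:,::-1])
hsv=cv2.cvtColor(b['img'],cv2.COLOR_RGB2HSV)
for px in [(224,180),(240,160),(245,195)]:print(deproj(b,[px]).round(3))"
```

```text
clock 17.825 tip x -201.2 top z 225.5 lat 2.0 pitch 24.9 closing yaw 8.39 flapang 24.6 F e,n,z 0.09 -0.18 -0.49 w 0.746 [-0.58 -0.05  0.02]
[[0.569 0.173 0.104]]
[[0.619 0.137 0.106]]
[[0.533 0.12  0.104]]
```

View pics/c9.png

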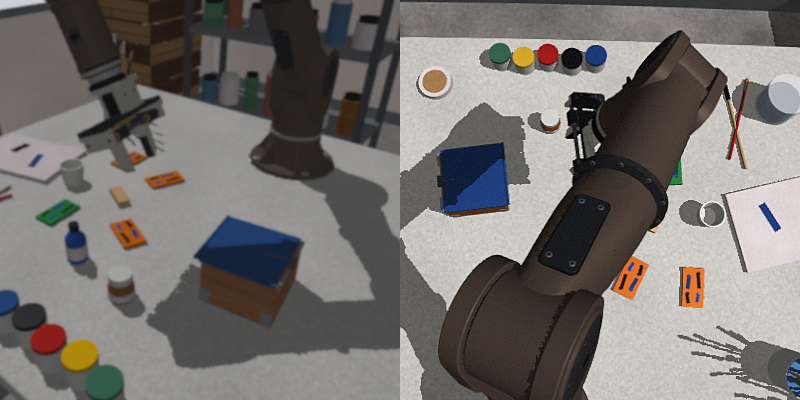

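Flap shut (top at about 104 mm), the bare block is visible, and bottle, cup and jar stand where they were. Handing in.

```bash
python3 -c "
from cell import arm
print(arm.sign_off())"
```

```text
the job is handed in; nothing more can be done
None
```

I put the tile on the stack in the dust box, painted face up and square by the last look inside; the flap swung shut, the bottle, cup and jar were untouched, and I handed the job in at about 18 s.

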